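Short run of the cupboard compressor by its pull-on, push-off knob

TASK

Top up the little blue compressor with a short burst: pull its red knob straight out until it clicks and stays out by itself, take your hand off and let it run for at least three seconds, then push the knob fully home again to switch it off. Leave the bleach bottle, the spray can and the bucket lid standing or lying where they are.

Things in the scene. Friction and masses are not known exactly. Their poses are not given: they have to be found in the camera images.
- compressor: small portable air compressor, fixed in place: blue tank 320 mm long (along y), 170 mm in diameter, black motor and aluminium pump on top, 375 mm high. Origin on the floor, z up; its -x axis is its front, where the black switch box and the red knob point; +y is the gauge's side. Tank and motor stay behind x = -25 mm; gauge and regulator beside the box stay behind x = -90 mm, below z = 155 mm
- switch_box (a point): centre of the front face of the black pressure-switch box that carries the knob, at x = -130, y = 0, z = 130 mm in the compressor's frame, with its axes. The box is 80 mm deep (x), 100 mm wide (y) and 90 mm high: its top is 45 mm above this point. On the face sits a bezel nut 38 mm in diameter, 3 mm thick, with the knob's shank through it
- knob_head (a point): centre (also half-way through its thickness) of the red knob's head, a disc 60 mm in diameter, 20 mm thick, axis level; moves with it. Axes as the compressor's: pull along -x. Knob home: 43 mm in front of switch_box. Behind the head is a bare steel shank 16 mm in diameter with, at home, a free gap of 30 mm along it between head and bezel nut, for fingers to go down on both sides of it
- run_knob (a joint): how far the knob is pulled out, in m: 0 = home (off), 0.018 = fully out (running). A spring detent holds it at either end: it takes about 9 N to start it from either end, the resistance falls to nothing half-way (0.009) and beyond that it snaps to the other end by itself and stays there
- bleach_bottle: white upright bottle with a yellow band and blue cap, 86 mm in diameter, 250 mm high, loose, 0.9 kg; origin at the centre of its underside. Bystander
- spray_can: green spray can with a red cap, 56 mm in diameter, 182 mm high, loose, upright; origin at the centre of its underside. Bystander
- bucket_lid: grey plastic bucket lid lying flat, 200 mm in diameter, 16 mm high, with a small pull tab, loose; origin at the centre of its underside. Bystander; it lies on the floor in front of the compressor, partly under the knob

How it is judged (in metres and radians):
On the way:
1. the knob stands out on its detent by itself, with the hand off the compressor, for at least 2.5 s (value of joint run_knob above 0.015 m and contact force between each of the arm, the fingers and compressor below 0.3 N), for 2.5 s.
At the end, for the whole second after the job is handed in: The knob is home (within 3 mm) and at rest after having stood out, untouched, for the run; bottle and can stand upright and the lid lies flat, each within 30 mm of where it was (value of joint run_knob below 0.003 m and velocity of joint run_knob between -0.01 and 0.01 m/s and distance of each of bleach_bottle, spray_can, bucket_lid from where it was at the start of the episode below 0.03 m and angle between each of bleach_bottle, spray_can, bucket_lid's own z axis and vertical below 0.2 rad).
It fails at once if the bottle, the can or the lid is knocked over or shoved more than 50 mm (distance of any of bleach_bottle, spray_can, bucket_lid from where it was at the start of the episode above 0.05 m or angle between any of bleach_bottle, spray_can's own z axis and vertical above 0.6 rad).
It also fails if it takes over 54 s, if anything falls off the work surface, if the arm or the gripper's body presses on something with over 40 N, if the wrist force passes 120 N, or if a joint passes its speed limit or range.

ROBOT

A 6-joint arm with a two-finger parallel gripper is mounted at the origin on the work surface. World frame = base frame: x ahead of the robot, y to its left, z up, the work surface at z = 0. Lengths are in mm, angles in rad, forces in N, time in s.
With the tool pointing down it reaches from about 350 to 875 mm from the base axis. Payload 4.2 kg.
Tool frame: the origin (TCP) lies at the very end of the fingers, on their centre line; the grasp point (between the pads) lies 19 mm behind it; z points along the fingers, y is the direction in which the jaws open and shut (so a half turn about z gives the same grasp; the last joint's range is limited). The gripper opens to 85 mm and grips with 20 to 120 N. Pads are 22 mm wide; open, the fingers measure 114 mm over their backs; the gripper's body (76 mm by 85 mm) begins 54 mm behind the grasp point. The pads swing forward as they close: fully open they stand 13 mm farther back than shut.
Start: joints at [1.521, 0.385, 0.008, 0, -1.194, -0.259], TCP at [189.915, 595.426, 231.312] pointing down, gripper open.
Joint ranges: [-3.14, 3.14], [-1.21, 2.06], [-1.07, 1.41], [-3.16, 2.05], [-2.99, -0.16], [-3.1, 3.1]. Speed limits (rad/s): [2.79, 2.79, 3.14, 3.14, 3.14, 3.14].

INTERFACE

Orientations are given as a unit quaternion [x, y, z, w].
In Python, from bench import arm, optics, job gives the robot as it stands.
- The arm moves only by the tool send_rows, never from a script. Its argument "steps" is a list that holds one entry, the list of rows, each a list of 5 numbers: the shift along the tool's x, y, z in cm, then the turn about the tool's z in rad, then the opening, from 0 (shut) to 1 (fully open). A call has 1 to 10 rows; each row shifts and turns the pose as measured when the row begins, along the tool's axes as they then stand; what a row does not reach is not made up. A row lasts 1/12 s, in which the tool goes at most 41.7 mm and 7.16 degrees, less where a joint would pass 70% of its speed; a pose out of reach is approached as far as the arm can. A call with a gripper value outside its range is refused whole. The fingers move at their own pace and stop on an object; the grip force is fixed at half the most. Time passes only in rows, so rows that do not move let the fingers close. It gives the time, the measured TCP pose, the force and the opening at its end, in the units of the state.
- arm.read_state(): the state, without advancing time (a new reading comes with each control period).
- optics.get_image(name): name is "side" or "top"; returns (picture, depth): 480x640x3 uint8, blue, green, red; 480x640 float32, mm along the optical axis (not along the pixel's ray), 0 where there is no reading.
- optics.get_calibration(name): a dict with "K" (3x3 intrinsics, pixels), "rvec" (rotation vector, rad) and "tvec" (3), from world to camera coordinates, as OpenCV has them. Camera axes: x right, y down, z forward; pixel columns grow to the right and rows downward; lengths in mm; the calibration is good to about 2 mm. A picture is of the moment at which its call begins. get_calibration takes no time and is no camera call.
- job.job_done(): hands the job in, once; it reports no verdict.
The state is a dict: "clock": time; "joints": joint angles; "joint_vel": joint speeds; "joint_efforts": joint torques, N m; "position": TCP position; "ee_rot": TCP orientation; "contact_force": force on the tool from outside, world axes, zero at the start; "wrist_torque": the same for the moment, N m; "gripper_width": finger opening in mm.
Only numpy, scipy, OpenCV 4.12 (cv2) and the standard library are available. Lean on these libraries where they do the work, as an engineer would, in place of code of your own. Each camera call takes 0.05 s, during which the arm holds its last target. There are 200 camera calls.

## Working session

There is one attempt and no reset: what is moved stays moved. The work goes in short steps, Python scripts to look and compute and a tool call to move; the robot and the scene stay as the last step left them, time stands still between calls to the robot, and variables do not carry over. Pictures are saved under pics/ and viewed, about 8 in all and at most 12, crops included, and the job is handed in when it is done.

Besides the shell and the picture viewer there is one more tool, called after "Request:" as a command line: name --argument value ..., lists and objects as JSON in quotes. send_rows: Moves the arm, as the interface text tells. Its arguments: {"type":"object","properties":{"steps":{"type":"array","items":{"type":"array","items":{"type":"array","items":{"type":"number"}}}}},"required":["steps"]}

```bash
mkdir -p pics; cat > h.py <<'E'
import numpy as np,cv2
from bench import arm,optics,job
def cal(n):
    c=optics.get_calibration(n);R=cv2.Rodrigues(np.array(c["rvec"],float))[0];return np.array(c["K"],float),R,np.array(c["tvec"],float).ravel()
def cloud(n,d):
    K,R,t=cal(n);v,u=np.mgrid[0:480,0:640]
    P=np.stack([(u-K[0,2])/K[0,0]*d,(v-K[1,2])/K[1,1]*d,d],-1)
    W=(P-t)@R;W[d<=0]=np.nan;return W
E
python3 - <<'E'
from h import *
s=arm.read_state();print(s["clock"],s["position"],s["ee_rot"],s["gripper_width"])
for n in("side","top"):
    p,d=optics.get_image(n);cv2.imwrite(f"pics/{n}0.png",p);np.savez(f"{n}0.npz",p=p,d=d)
    K,R,t=cal(n);print(n,"cam at",-R.T@t,"fwd",R[2])
    W=cloud(n,d);h=cv2.cvtColor(p,cv2.COLOR_BGR2HSV)
    m=((h[...,0]<8)|(h[...,0]>172))&(h[...,1]>150)&(h[...,2]>60)
    k,l,st,c=cv2.connectedComponentsWithStats(m.astype(np.uint8))
    for i in range(1,k):
        if st[i,4]>30: print("red",st[i],np.nanmedian(W[l==i],0).round(),np.nanpercentile(W[l==i],[3,97],axis=0).round())
E
```

```text
0.0 [189.76386162 594.88607435 230.23338047] [ 9.88084655e-01 -1.53907692e-01 -1.27666059e-04  1.05816468e-03] 85.31248071117167
side cam at [ 720.83718888 -474.14778486 1034.2415611 ] fwd [-0.12514189  0.42115636 -0.89831332]
red [269 232  29  30 526] [550. -96. 152.] [[ 525. -108.  118.]
 [ 572.  -80.  162.]]
red [246 380  33  36 967] [ 607. -344.  183.] [[ 586. -365.  171.]
 [ 628. -322.  186.]]
top cam at [ 517.67462739  -13.74110518 1131.8430249 ] fwd [ 0.07013672 -0.01608385 -0.99740771]
red [481 210  30  28 605] [ 606. -339.  181.] [[ 584. -362.  165.]
 [ 626. -317.  184.]]
red [347 245  20  30 326] [545. -88. 155.] [[ 521. -104.  140.]
 [ 571.  -73.  161.]]
```

View pics/side0.png

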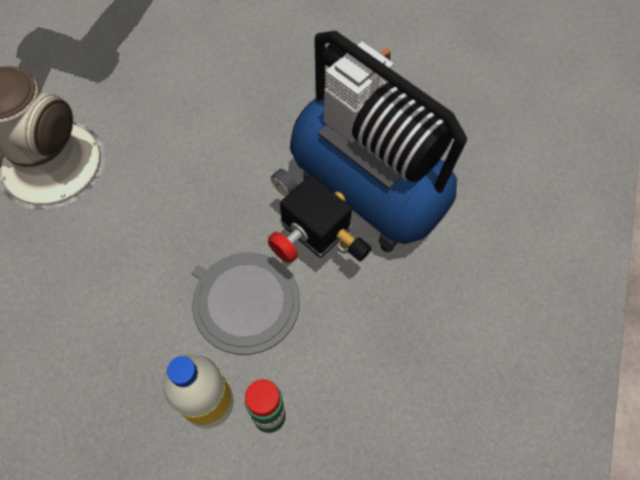

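View pics/top0.png

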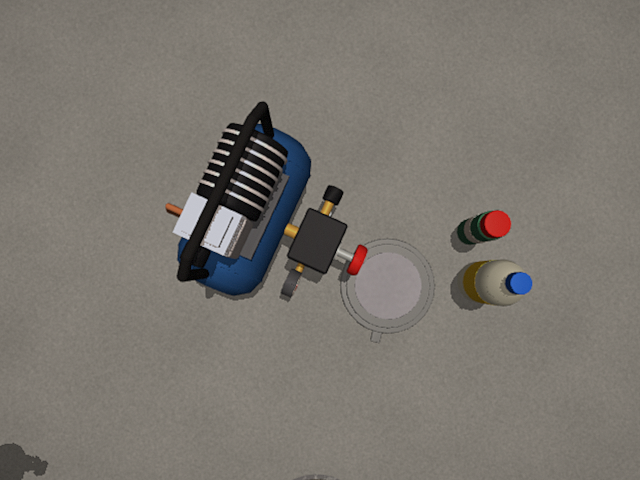

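The side view shows the compressor at about (375,130), with the knob at (283,246), the lid at (246,302), the bottle at (198,388) and the can at (265,405). The top view shows the box top at (318,240) and the knob at (357,260), pointing towards world -y. Next I'll get the box yaw and the knob axis.

```bash
python3 - <<'E'
from h import *
z=np.load("top0.npz");p,d=z["p"],z["d"];W=cloud("top",d)
m=(abs(W[...,2]-175)<6)&(p.max(2)<70);m[:, :285]=0;m[:200]=0;m[290:]=0;m[:,365:]=0
k,l,st,c=cv2.connectedComponentsWithStats(m.astype(np.uint8));i=1+st[1:,4].argmax()
print(st[i],np.nanmedian(W[l==i],0))
P=W[l==i][:,:2].astype(np.float32);r=cv2.minAreaRect(P);print(r)
def ray(n,uv,zz):
    K,R,t=cal(n);o=-R.T@t;v=R.T@np.linalg.inv(K)@[*uv,1];return o+v*(zz-o[2])/v[2]
cn=cv2.findContours((l==i).astype(np.uint8),0,2)[0][0].reshape(-1,2)
Q=np.array([ray("top",x,175)[:2] for x in cn],np.float32);r2=cv2.minAreaRect(Q);print("raycast",r2);print(cv2.boxPoints(r2))
# blue tank long axis
h=cv2.cvtColor(p,cv2.COLOR_BGR2HSV)
# shank: bright pts between head and box, at height ~138
mk=(W[...,2]>125)&(W[...,2]<146)&(p.min(2)>90);mk[:,:325]=0;mk[:,365:]=0;mk[:230]=0;mk[275:]=0
print("shank",mk.sum(),np.nanmedian(W[mk],0))
mr=((h[...,0]<8)|(h[...,0]>172))&(h[...,1]>150)&(h[...,2]>60);mr[:,400:]=0;mr[:,:340]=0
H=W[mr];H=H[H[:,2]>154];print("headtop",H.mean(0),H.min(0),H.max(0))
T=W[:,:,2]>200;T[300:]=0;S=W[T];print("tall bbox",np.nanmin(S,0),np.nanmax(S,0))
E
```

```text
[ 287  208   60   66 2356] [580.39244281 -13.90677507 174.49273643]
((581.1143188476562, -13.89413833618164), (79.6656265258789, 100.02505493164062), 64.33267211914062)
raycast ((580.7686157226562, -13.845535278320312), (79.34124755859375, 99.4111099243164), 64.35554504394531)
[[ 5.1879034e+02 -2.8096647e+01]
 [ 6.0840912e+02 -7.1120316e+01]
 [ 6.4274689e+02  4.0557671e-01]
 [ 5.5312811e+02  4.3429245e+01]]
shank 137 [556.93880934 -64.84506991 136.15426674]
headtop [545.46294622 -88.29582399 157.4161436 ] [ 526.63914906 -101.05454288  154.00271957] [563.30056331 -72.69230993 163.96155828]
tall bbox [ 470.01028146 -371.92250697  200.00181626] [780.84567673 229.48437019 376.77166151]
```

Request:
send_rows --steps '[[[0,1.5,-3.5,0,1],[0,1.5,-3.5,0,1],[0,1.5,-3.5,0,1],[0,1.5,-3.5,0,1],[0,1.5,-3.5,0,1],[0,1.5,-3.5,0,1]]]'

```text
clock: 0.6
position: [161.0, 505.6, 433.2]
ee_rot: [0.988, -0.155, -0.001, 0.018]
contact_force: [-0.7, 0.5, -0.5]
gripper_width: 85.3
```

Request:
send_rows --steps '[[[2.3,2.3,0,0.12,1],[2.5,2.0,0,0.12,1],[2.7,1.7,0,0.12,1],[2.9,1.3,0,0.12,1],[3.0,1.0,0,0.12,1],[3.1,0.6,0,0.12,1],[3.2,0.2,0,0.12,1],[3.2,-0.2,0,0.12,1],[3.1,-0.5,0,0.12,1],[3.0,-0.9,0,0.12,1]]]'

```text
clock: 1.43
position: [300.3, 208.9, 446.0]
ee_rot: [0.713, -0.701, 0.005, 0.009]
contact_force: [1.8, 0.7, 0.1]
gripper_width: 85.6
```

```bash
cat >> h.py <<'E'
from scipy.spatial.transform import Rotation as Ro
def go(target,yaw=-2.018):
    "tool-frame shift (cm) to a world target and turn; prints state"
    s=arm.read_state();R=Ro.from_quat(s["ee_rot"]).as_matrix();ps=np.arctan2(R[1,0],R[0,0])
    print(s["clock"],np.round(s["position"],1),"yaw",ps.round(3),"down",R[:,2].round(3),"F",np.round(s["contact_force"],1),"w",s["gripper_width"],"q",np.round(s["joints"],2))
    print("shift cm",(R.T@(np.array(target)-s["position"])/10).round(2),"turn",round(-(yaw-ps),3))
E
python3 -c "
from h import *;go([556,-66,250])"
```

```text
1.4333 [300.3 208.9 446. ] yaw -1.554 down [-0.006 -0.021 -1.   ] F [1.8 0.7 0.1] w 85.59725578272169 q [ 1.06 -0.15 -0.1   0.01 -1.65 -1.05]
shift cm [ 27.5  -25.23  20.03] turn 0.464
```

Request:
send_rows --steps '[[[2.7,-2.5,0,0,1],[2.7,-2.5,0,0,1],[2.7,-2.5,0,0,1],[2.7,-2.5,0,0,1],[2.7,-2.5,0,0,1],[2.7,-2.5,0,0,1],[2.7,-2.5,0,0,1],[2.7,-2.5,0,0,1],[2.7,-2.5,0,0,1],[2.7,-2.5,0,0,1]]]'

```text
clock: 2.27
position: [558.5, -76.0, 448.6]
ee_rot: [0.712, -0.702, 0.003, 0.007]
contact_force: [0.5, 0.8, 0.3]
gripper_width: 85.2
```

Request:
send_rows --steps '[[[0,0,0,0.116,1],[0,0,0,0.116,1],[0,0,0,0.116,1],[0,0,0,0.116,1],[0,0,0,0,1],[0,0,0,0,1]]]'

```text
clock: 2.77
position: [563.5, -83.2, 438.2]
ee_rot: [-0.519, 0.855, -0.0, -0.014]
contact_force: [0.4, -0.1, -0.6]
gripper_width: 85.2
```

```bash
python3 -c "
from h import *;go([556,-66,200])"
```

```text
2.7667 [563.5 -83.2 438.2] yaw -2.05 down [-0.024 -0.016 -1.   ] F [ 0.4 -0.1 -0.6] w 85.22750247053212 q [ 0.14  0.24  0.29  0.01 -1.65 -0.62]
shift cm [-1.77  1.12 23.8 ] turn -0.032
```

Request:
send_rows --steps '[[[-0.25,0.15,3.0,-0.01,1],[-0.25,0.15,3.0,-0.01,1],[-0.25,0.15,3.0,-0.01,1],[-0.25,0.15,3.0,0,1],[-0.25,0.15,3.0,0,1],[-0.25,0.15,3.0,0,1],[-0.25,0.15,2.5,0,1],[0,0,2,0,1],[0,0,0,0,1],[0,0,0,0,1]]]'

```text
clock: 3.6
position: [555.7, -64.6, 206.3]
ee_rot: [-0.546, 0.838, -0.002, -0.011]
contact_force: [0.8, 0.1, 0.7]
gripper_width: 85.4
```

```bash
python3 - <<'E'
from h import *
go([556,-66,112])
for n,(a,b,c,e) in {"side":(150,330,180,420),"top":(170,310,250,450)}.items():
    p,d=optics.get_image(n);cv2.imwrite(f"pics/{n}1.png",cv2.resize(p[a:b,c:e],None,fx=3,fy=3))
E
```

```text
3.6 [555.7 -64.6 206.3] yaw -1.987 down [-0.017 -0.016 -1.   ] F [0.8 0.1 0.7] w 85.44660084240654 q [ 0.18  0.3  -0.19  0.01 -1.1  -0.6 ]
shift cm [-0.09 -0.17  9.43] turn 0.031
```

View pics/side1.png

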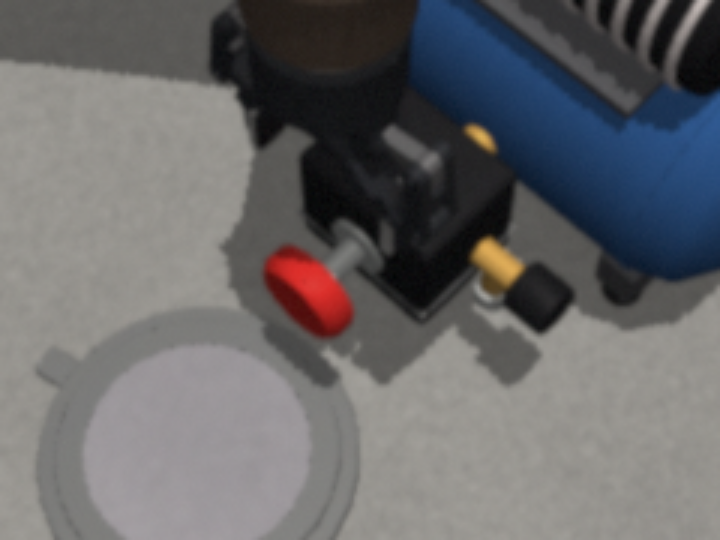

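The close view shows the fingers straddling the shank, roughly crop (400,180), above the gap. I'm descending.

Request:
send_rows --steps '[[[0,-0.1,1.5,0.01,1],[0,-0.1,1.5,0.01,1],[0,0,1.5,0.01,1],[0,0,1.5,0,1],[0,0,1.2,0,1],[0,0,0.8,0,1],[0,0,0,0,1],[0,0,0,0,1]]]'

```text
clock: 4.37
position: [569.2, -66.1, 140.7]
ee_rot: [-0.535, 0.845, -0.01, 0.004]
contact_force: [-1.0, 0.3, -0.1]
gripper_width: 85.5
```

```bash
python3 - <<'E'
from h import *
go([555.5,-67,112])
p,d=optics.get_image("side");cv2.imwrite(f"pics/s2.png",cv2.resize(p[150:330,180:420],None,fx=3,fy=3))
E
```

```text
4.3667 [569.2 -66.1 140.7] yaw -2.013 down [ 0.018 -0.013 -1.   ] F [-1.   0.3 -0.1] w 85.45297976559011 q [ 0.18  0.37 -0.27  0.02 -0.92 -0.63]
shift cm [0.66 1.26 2.85] turn 0.005
```

View pics/s2.png

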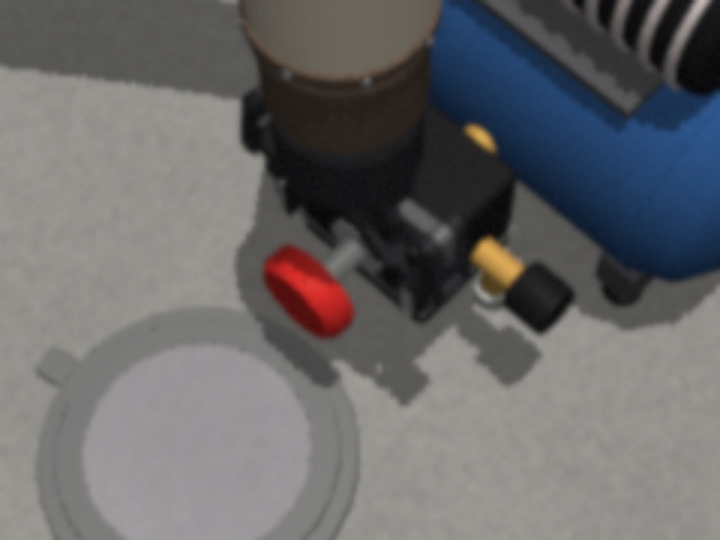

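Request:
send_rows --steps '[[[0.3,0.6,0,0,1],[0.3,0.6,0,0,1],[0,0,0,0,1],[0,0,0,0,1]]]'

```text
clock: 4.75
position: [556.0, -66.2, 144.0]
ee_rot: [-0.535, 0.845, -0.012, 0.007]
contact_force: [-0.7, 0.8, 0.7]
gripper_width: 85.6
```

```bash
python3 -c "
from h import *
go([555.5,-67,112])"
```

```text
4.75 [556.  -66.2 144. ] yaw -2.012 down [ 0.024 -0.012 -1.   ] F [-0.7  0.8  0.7] w 85.60355305586066 q [ 0.18  0.34 -0.3   0.02 -0.9  -0.63]
shift cm [0.09 0.1  3.2 ] turn 0.006
```

Request:
send_rows --steps '[[[0,0.1,1.0,0,1],[0,0.1,1.0,0,1],[0,0,0.8,0,1],[0,0,0,0,1],[0,0,0,0,1]]]'

```text
clock: 5.17
position: [554.9, -65.6, 114.4]
ee_rot: [-0.535, 0.845, -0.012, 0.008]
contact_force: [0.0, 0.5, 0.9]
gripper_width: 85.7
```

```bash
python3 -c "
from h import *
go([555.5,-67,112])"
```

```text
5.1667 [554.9 -65.6 114.4] yaw -2.012 down [ 0.026 -0.012 -1.   ] F [0.  0.5 0.9] w 85.68171615737393 q [ 0.18  0.37 -0.34  0.02 -0.83 -0.64]
shift cm [ 0.1  -0.11  0.24] turn 0.006
```

Request:
send_rows --steps '[[[0.1,-0.1,0.1,0,0.2],[0,0,0,0,0.1],[0,0,0,0,0],[0,0,0,0,0],[0,0,0,0,0],[0,0,0,0,0],[0,0,0,0,0],[0,0,0,0,0]]]'

```text
clock: 5.83
position: [557.2, -67.5, 114.0]
ee_rot: [-0.535, 0.845, -0.013, 0.009]
contact_force: [0.7, -1.3, 0.0]
gripper_width: 14.3
```

```bash
python3 - <<'E'
from h import *
go([555.5,-67,112])
p,d=optics.get_image("side");cv2.imwrite(f"pics/s3.png",cv2.resize(p[150:330,180:420],None,fx=3,fy=3))
E
```

```text
5.8333 [557.2 -67.5 114. ] yaw -2.012 down [ 0.029 -0.012 -0.999] F [ 0.7 -1.3  0. ] w 14.3058697297879 q [ 0.18  0.38 -0.34  0.02 -0.83 -0.63]
shift cm [0.03 0.18 0.2 ] turn 0.006
```

View pics/s3.png

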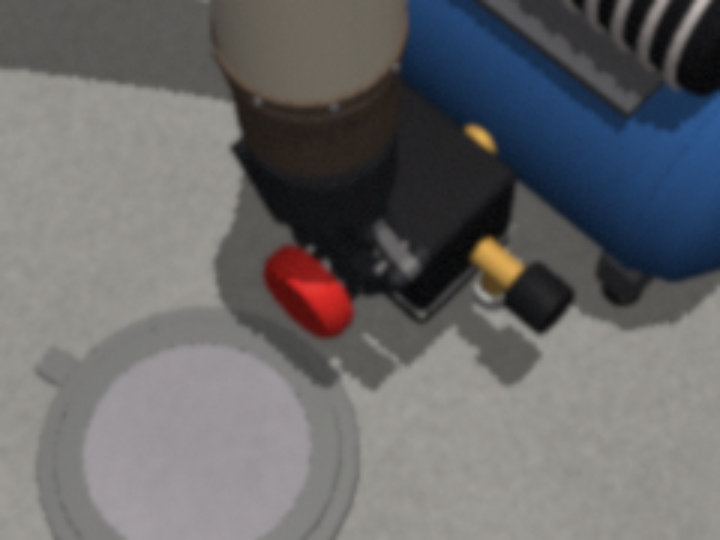

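The fingers are on the shank, with the opening stopped at about 14 mm. I'm pulling now.

Request:
send_rows --steps '[[[0.4,0,0,0,0],[0.4,0,0,0,0],[0.4,0,0,0,0],[0.4,0,0,0,0],[0.3,0,0,0,0],[0,0,0,0,0],[0,0,0,0,0]]]'

```text
clock: 6.47
position: [549.5, -83.6, 114.0]
ee_rot: [-0.535, 0.844, -0.013, 0.011]
contact_force: [-0.6, -8.0, -0.4]
gripper_width: 13.9
```

```bash
python3 - <<'E'
from h import *
go([555.5-.433*18,-67-16.2,114])
E
```

```text
6.4667 [549.5 -83.6 114. ] yaw -2.011 down [ 0.032 -0.01  -0.999] F [-0.6 -8.  -0.4] w 13.891418195767177 q [ 0.15  0.37 -0.35  0.02 -0.82 -0.6 ]
shift cm [ 0.04  0.18 -0.01] turn 0.007
```

Request:
send_rows --steps '[[[0,0,0,0,1],[0,0,0,0,1],[0,0,0,0,1],[0,0,0,0,1],[0,0,0,0,1],[0,0,0,0,1],[0,0,0,0,1],[0,0,0,0,1]]]'

```text
clock: 7.13
position: [548.8, -84.8, 114.5]
ee_rot: [-0.535, 0.845, -0.013, 0.01]
contact_force: [-0.9, -0.6, 0.4]
gripper_width: 85.2
```

Request:
send_rows --steps '[[[0,0,-1.5,0,1],[0,0,-1.5,0,1],[0,0,-1.5,0,1],[0,0,-1.5,0,1],[0,0,-1.5,0,1],[0,0,-1.5,0,1],[0,0,-1.5,0,1],[0,0,0,0,1],[0,0,0,0,1]]]'

```text
clock: 7.88
position: [544.4, -82.8, 222.8]
ee_rot: [-0.536, 0.844, -0.012, 0.009]
contact_force: [-0.5, -0.6, -1.3]
gripper_width: 85.1
```

```bash
python3 - <<'E'
from h import *
for n in("top","side"):
    p,d=optics.get_image(n);W=cloud(n,d);h=cv2.cvtColor(p,cv2.COLOR_BGR2HSV)
    m=((h[...,0]<8)|(h[...,0]>172))&(h[...,1]>150)&(h[...,2]>60);v,u=np.mgrid[0:480,0:640]
    m&=(u>230)&(u<420)&(v>200)&(v<320)
    def s(W,m):return np.nanmedian(((W[m][:,:2]-[563.7,-50])@[-.433,-.9015]))
    z=np.load(n+"0.npz");W0=cloud(n,z["d"]);h0=cv2.cvtColor(z["p"],cv2.COLOR_BGR2HSV)
    m0=((h0[...,0]<8)|(h0[...,0]>172))&(h0[...,1]>150)&(h0[...,2]>60)&(u>230)&(u<420)&(v>200)&(v<320)
    print(n,"red px",m.sum(),m0.sum(),"along pull",s(W,m),s(W0,m0), np.nanpercentile(W[m],[1,99],axis=0).round())
# front of the out knob: head centre 61, face at 71; pusher fingers stand in front
u=np.array([-.433,-.9015]);print("out head",np.array([563.7,-50])+61*u)
go([*(np.array([563.7,-50])+100*u),230])
E
```

```text
top red px 0 326 along pull nan 42.352088437290064 [nan nan nan]
side red px 544 526 along pull 66.7203530366515 48.932562113653766 [[ 515. -125.  111.]
 [ 566.  -95.  163.]]
out head [ 537.287  -104.9915]
7.9833 [544.3 -83.  222.3] yaw -2.011 down [ 0.026 -0.011 -1.   ] F [0.7 0.3 0.3] w 85.11774872828782 q [ 0.15  0.25 -0.22  0.02 -1.08 -0.6 ]
shift cm [ 6.19 -0.3  -0.77] turn 0.007
  return np.nanmean(a, axis, out=out, keepdims=keepdims)
  return np.nanmean(a, axis, out=out, keepdims=keepdims)
```

The knob stands 17.8 mm out by itself. I'm moving ahead of it with the fingers shut and waiting out the run.

Request:
send_rows --steps '[[[1.2,0,0,0,0],[1.2,0,0,0,0],[1.2,0,0,0,0],[1.2,0,0,0,0],[1.2,0,0,0,0],[0.7,0,0,0,0],[0,0,0,0,0],[0,0,0,0,0],[0,0,0,0,0],[0,0,0,0,0]]]'

```text
clock: 8.82
position: [509.7, -151.2, 217.8]
ee_rot: [-0.534, 0.845, -0.009, 0.005]
contact_force: [0.5, 0.5, 0.7]
gripper_width: 0.2
```

Request:
send_rows --steps '[[[0,0,0,0,0],[0,0,0,0,0],[0,0,0,0,0],[0,0,0,0,0],[0,0,0,0,0],[0,0,0,0,0],[0,0,0,0,0],[0,0,0,0,0],[0,0,0,0,0],[0,0,0,0,0]]]'

```text
clock: 9.65
position: [510.9, -149.4, 217.9]
ee_rot: [-0.536, 0.844, -0.009, 0.005]
contact_force: [-1.2, 0.4, -0.0]
gripper_width: -0.1
```

Request:
send_rows --steps '[[[0,0,0,0,0],[0,0,0,0,0],[0,0,0,0,0],[0,0,0,0,0],[0,0,0,0,0],[0,0,0,0,0],[0,0,0,0,0],[0,0,0,0,0],[0,0,0,0,0],[0,0,0,0,0]]]'

```text
clock: 10.48
position: [510.8, -149.5, 217.9]
ee_rot: [-0.536, 0.844, -0.009, 0.005]
contact_force: [-0.4, 0.3, 0.2]
gripper_width: 0.2
```

```bash
python3 - <<'E'
from h import *
u=np.array([-.433,-.9015]);go([*(np.array([563.7,-50])+105*u),115])
E
```

```text
10.4833 [ 510.8 -149.5  217.9] yaw -2.011 down [ 0.018 -0.011 -1.   ] F [-0.4  0.3  0.2] w 0.20918299535053647 q [ 0.03  0.23 -0.26  0.01 -1.07 -0.47]
shift cm [-0.78 -0.25 10.29] turn 0.007
```

Request:
send_rows --steps '[[[0,0,1.5,0,0],[0,0,1.5,0,0],[0,0,1.5,0,0],[0,0,1.5,0,0],[0,0,1.5,0,0],[0,0,1.5,0,0],[0,0,1.0,0,0],[0,0,0,0,0],[0,0,0,0,0]]]'

```text
clock: 11.23
position: [514.9, -151.0, 115.8]
ee_rot: [-0.536, 0.844, -0.011, 0.007]
contact_force: [0.2, -0.2, 0.8]
gripper_width: 0.2
```

```bash
python3 - <<'E'
from h import *
u=np.array([-.433,-.9015]);go([*(np.array([563.7,-50])+64*u),115])
p,d=optics.get_image("side");cv2.imwrite(f"pics/s4.png",cv2.resize(p[150:330,180:420],None,fx=3,fy=3))
E
```

```text
11.2333 [ 514.9 -151.   115.8] yaw -2.01 down [ 0.024 -0.012 -1.   ] F [ 0.2 -0.2  0.8] w 0.1984041687485922 q [ 0.02  0.34 -0.39  0.02 -0.82 -0.48]
shift cm [-4.82 -0.06  0.08] turn 0.008
```

View pics/s4.png

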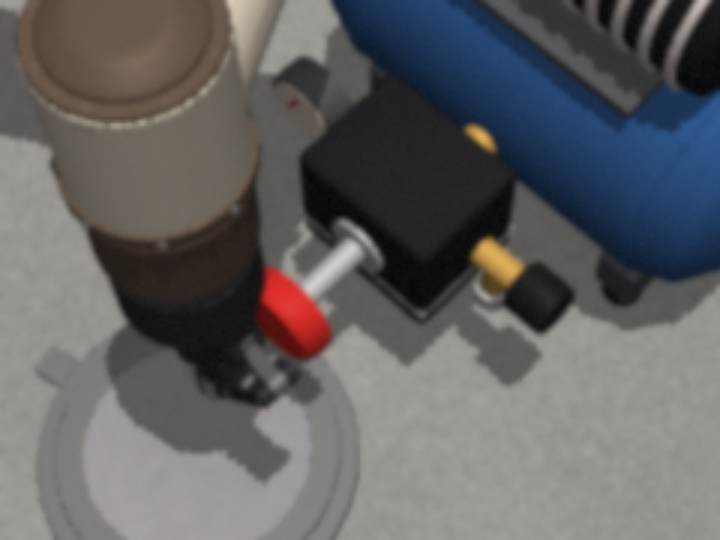

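The knob is clearly out, with the bare shank visible at crop (335,265) and the shut fingers in front of the head. I'm pushing now.

Request:
send_rows --steps '[[[-0.8,0,0,0,0],[-0.8,0,0,0,0],[-0.6,0,0,0,0],[-0.5,0,0,0,0],[-0.5,0,0,0,0],[-0.5,0,0,0,0],[-0.5,0,0,0,0],[0,0,0,0,0]]]'

```text
clock: 11.95
position: [535.9, -110.5, 119.5]
ee_rot: [-0.536, 0.844, -0.014, 0.008]
contact_force: [0.2, -0.0, 0.7]
gripper_width: 0.1
```

```bash
python3 - <<'E'
from h import *
u=np.array([-.433,-.9015]);go([*(np.array([563.7,-50])+64*u),115])
E
```

```text
11.95 [ 535.9 -110.5  119.5] yaw -2.009 down [ 0.028 -0.015 -0.999] F [ 0.2 -0.   0.7] w 0.07889518446311784 q [ 0.1   0.35 -0.37  0.02 -0.83 -0.56]
shift cm [-0.26  0.12  0.45] turn 0.009
```

Request:
send_rows --steps '[[[-0.3,0,0,0,0],[-0.3,0,0,0,0],[0,0,0,0,0]]]'

```text
clock: 12.2
position: [536.6, -107.9, 119.8]
ee_rot: [-0.537, 0.844, -0.015, 0.004]
contact_force: [0.1, 1.0, 0.1]
gripper_width: -0.1
```

Request:
send_rows --steps '[[[1.0,0,0,0,0],[1.5,0,0,0,0],[1.5,0,0,0,0],[1.5,0,0,0,0],[0,0,-2,0,0],[0,0,-3,0,0],[0,0,-3,0,0],[0,0,-3,0,0],[2.0,0,-2,0,0],[0,0,0,0,0]]]'

```text
clock: 13.03
position: [498.2, -176.9, 255.2]
ee_rot: [-0.537, 0.844, -0.013, 0.004]
contact_force: [1.4, -0.8, -0.1]
gripper_width: -0.0
```

```bash
python3 - <<'E'
from h import *
vv,uu=np.mgrid[0:480,0:640]
def red(p):
    h=cv2.cvtColor(p,cv2.COLOR_BGR2HSV);return ((h[...,0]<8)|(h[...,0]>172))&(h[...,1]>150)&(h[...,2]>60)
for n in("top","side"):
    p,d=optics.get_image(n);z=np.load(n+"0.npz");cv2.imwrite(f"pics/{n}5.png",p)
    for q,e in((z["p"],z["d"]),(p,d)):
        m=red(q);k=m&(uu>230)&(uu<420)&(vv>200)&(vv<320);W=cloud(n,e)
        print(n,k.sum(),np.nanmedian((W[k][:,:2]-[563.7,-50])@[-.433,-.9015]) if k.any() else None,"can cap",np.nanmedian(W[m&~k&((vv>320)|(uu>420))],0).round(1))
go([0,0,0])
E
```

```text
top 326 42.352088437290064 can cap [ 605.7 -339.1  181. ]
top 121 39.656262347755245 can cap [ 605.6 -339.2  181.1]
side 526 48.932562113653766 can cap [ 607.5 -344.1  183.2]
side 523 48.88375091744631 can cap [ 607.5 -344.1  183.2]
13.1333 [ 497.2 -175.3  251.2] yaw -2.009 down [ 0.015 -0.015 -1.   ] F [ 0.   0.5 -0.3] w -0.13136304787617514 q [-0.02  0.19 -0.22  0.02 -1.14 -0.42]
shift cm [ 5.02 52.95 24.11] turn 0.009
```

View pics/side5.png

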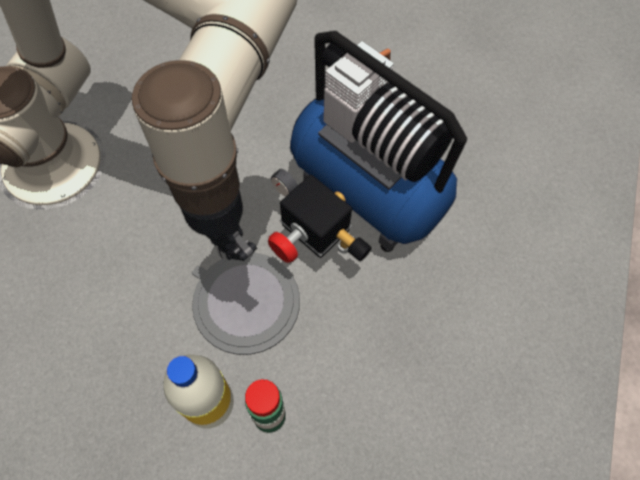

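The knob is back at its starting place (283,246), 48.9 mm along the pull axis both before and after. The lid, bottle and can have not moved, and the arm is clear.

```bash
python3 -c "
from bench import job;print(job.job_done())"
```

```text
the job is handed in; nothing more can be done
None
```

The compressor got its burst and is switched off again, and the job is handed in at about 13 s of the 54 s allowed; no verdict was reported.

- **Run:** I gripped the shank behind the knob's head and pulled it out. With the hand off, the side view put the knob 17.8 mm out. It stood untouched for about 4 s before I pushed it home with the shut fingers.
- **Knob home:** The side view gives 48.9 mm along the pull axis both before and after. The top view agrees less well (39.7 mm now, 42.4 mm at the start). The arm hid much of the knob there, so I relied on the side view.
- **Bystanders:** The can's cap is within about 0.1 mm of where it was. The bottle and lid look unmoved in the side picture; I did not measure them separately.
- **Force:** The highest wrist force shown at the end of any move was about 8 N.
- **Mishap:** On the first descent to the shank the tool drifted about 13 mm sideways. I corrected it before gripping, with no contact force showing.

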